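# Set out the stone-patch kit with stacked sample totes

### The arm

A 6-joint arm with a two-finger parallel gripper is mounted at the origin on a cart in front of the work surface, level with it; the furniture and walls round the work are solid. World frame = base frame: x ahead of the robot, y to its left, z up, the work surface at z = 0. Lengths are in m, angles in degrees, forces in N, time in s.
With the tool pointing down it reaches from about 0.375 to 0.9 m from the base axis. Payload 3.1 kg.
Tool frame: the origin (TCP) lies at the very end of the fingers, on their centre line; the grasp point (between the pads) lies 19 mm behind it; z points along the fingers, y is the line along which they close (so a half turn about z gives the same grasp; the last joint's range is limited). The gripper opens to 87 mm and grips with 3 to 60 N. Pads are 19 mm wide; open, the fingers measure 117 mm over their backs; the gripper's body (75 mm by 190 mm) begins 51 mm behind the grasp point.
Start: joints at [-82.477, 30.224, 82.088, -0, 67.689, -10.227], TCP at [0.191, -0.595, 0.194] pointing down, gripper open.
Joint ranges: [-176.69, 176.69], [-43.24, 126.21], [12.49, 139.97], [-82, 262], [0, 151.66], [-163.58, 163.58]. Speed limits (degrees/s): [159.86, 159.86, 180, 180, 180, 180].

### API

Orientations are given as a 3x3 rotation matrix whose columns are the frame's x, y, z axes.
In Python, from rig import bot, imaging gives the robot as it stands.
- The arm moves only by the tool drive_tool, never from a script. Its argument "deltas" is text: rows parted by semicolons, each of 5 numbers parted by spaces: the finger opening in mm, from 0 to 87, then the shift along the world's x, y, z in mm, then the turn about the world's z in rad. In form: jaw dx dy dz twist; .... A call has 1 to 12 rows; each row is the pose to reach, as a shift and turn from the pose commanded when the call began; what a row does not reach only later rows make up. A row lasts 1/10 s, in which the tool goes at most 50 mm and 8.59 degrees, less where a joint would pass 70% of its speed; a pose out of reach is approached as far as the arm can. A call with a gripper value outside its range is refused whole. The fingers move at their own pace and stop on an object; the grip force is fixed at half the most. Time passes only in rows, so rows that repeat a pose let the fingers close. It gives the time, the measured TCP pose, the force, the opening and the grip force at its end, in the units of the state.
- bot.read_state(): the state, without advancing time (a new reading comes with each control period).
- imaging.capture(name): name is "scene" or "top" or "wrist"; returns the picture (384x512x3 uint8, red, green, blue); there is no depth.
- imaging.camera_model(name): a dict with "fx", "fy", "cx", "cy" (pixels), "T" (4x4, takes a point from camera to world coordinates). Camera axes: x right, y down, z forward; pixel columns grow to the right and rows downward; lengths in m; the calibration is good to about 2 mm. The wrist camera is an equidistant fisheye: a pixel r from the principal point sees the ray r / f radians off the axis. A picture is of the moment at which its call begins: read the wrist's pose just before it. camera_model takes no time and is no camera call; for the wrist camera it gives the pose at the moment of the call.
- bot.hand_in(): hands the job in; it is judged then, once.
The state is a dict: "time_s": time; "joint_positions": joint angles; "qvel": joint speeds; "tau": joint torques, N m; "position": TCP position; "tcp_rot": TCP orientation; "force": force on the tool from outside, world axes, zero at the start; "moment": the same for the moment, N m; "opening": opening from 0.0 (shut) to 1.0 (fully open); "grasp_force": force on a finger pad.
Only numpy, scipy, OpenCV 4.12 (cv2) and the standard library are available. Lean on these libraries where they do the work, as an engineer would, in place of code of your own. Each camera call takes 0.05 s, during which the arm holds its last target. There are 200 camera calls.

### The job

Set out the repair kit: lay the larger stone sample flat in the tote fixed in the wooden frame, stack the loose tote on top with the two thumb tabs at opposite ends, so that it stands on the ledges instead of nesting down onto the stone, and have the smaller stone sample lying flat in that upper tote. Stand the short white jar upright in the recess of the left-hand wooden stand and the tall black jar in the right-hand one, left and right as seen from the robot. Let go of everything at the end.

Things in the scene. Friction and masses are not known exactly. Their poses are not given: they have to be found in the camera images.
- tote_low_mid (a point): Fixed grey open tote in a low light-wood frame (218 x 104, 10 high) screwed down: rim 178 x 70 mm, base 144 x 57, height 50, ends stepped out 17 at mid-height, walls and floor 3 (inner floor 138 x 51). x is lengthwise; a flat thumb tab, 34 mm wide, sticks out 13 at the rim of its -x end. Ledges inside, tops 5 mm below the rim: two at the tab end, one at the other. Point: its centre, 25 mm above its underside.
- tote_top_mid (a point): Loose grey tote without frame, 0.13 kg, upright, empty, same shape, axes and tab (at -x) as the fixed one. Only with the two tabs at opposite ends do its feet stand on the ledges, 45 mm above the lower tote (play 3 mm each way); otherwise it sinks and nests. Side walls lean out 7 degrees: grip across the width, 68 mm wide 8 mm below the rim. Point: its centre, 25 mm above its underside.
- stone_large_mid (a point): The larger stone sample, a rough reddish-brown block 44 x 64 x 28 mm (x, y, z; y is the long axis, z up). The point is its centre, 14 mm above its underside. It fits the tote with its long axis along the tote; held by its two ends (64 mm apart), the fingers go into the tote beyond its ends.
- stone_small_mid (a point): The smaller stone sample, a rough pale yellow block 37 x 51 x 22 mm (x, y, z; y is the long axis, z up). The point is its centre, 11 mm above its underside. It fits the tote with its long axis along the tote, held by its two ends.
- jar_tall_mid (a point): Tall round black jar with a black screw lid, 60 mm across the body, 56 mm across the lid, 90 mm high, 0.14 kg. The point is its centre, 45 mm above its underside; z is up.
- jar_short_mid (a point): Short round white jar with a black screw lid, 44 mm across the body, 40 mm across the lid (lid from 42 to 60 mm up), 60 mm high, 0.14 kg. The point is its centre, 30 mm above its underside; z is up.
- stand_1_floor (a point): Round light-wood jar stand fixed to the table, 92 mm across, 12 mm high, with an 8 mm thick floor inside a raised rim (recess about 70 mm across, 4 mm deep). The point is the centre of the recess floor. The two stands are alike and either may be the left one: left is greater y.
- stand_2_floor (a point): Round light-wood jar stand fixed to the table, 92 mm across, 12 mm high, with an 8 mm thick floor inside a raised rim (recess about 70 mm across, 4 mm deep). The point is the centre of the recess floor. The two stands are alike and either may be the left one: left is greater y.
Not all that is in view belongs to the job. Leave any green or turquoise look-alike of the part that bears stone_large_mid alone.

How it is judged (in metres and radians):
At the end, for the whole second after the job is handed in: Large stone flat on the fixed tote's floor, small one on the upper tote's (within 45 mm lengthwise, 18 mm sideways of centre); upper tote 45 mm (+-4) above the lower, within 7 mm and 0.1 rad, level; short jar in left stand, tall in right, within 15 mm, upright to 0.06 rad; all at rest (x of stone_large_mid in the frame of tote_low_mid between -0.045 and 0.045 m and y of stone_large_mid in the frame of tote_low_mid between -0.018 and 0.018 m and z of stone_large_mid in the frame of tote_low_mid between -0.015 and -0.001 m and angle between each of stone_large_mid, stone_small_mid's own z axis and vertical below 0.2 rad and x of tote_top_mid in the frame of tote_low_mid between -0.007 and 0.007 m and y of tote_top_mid in the frame of tote_low_mid between -0.007 and 0.007 m and z of tote_top_mid in the frame of tote_low_mid between 0.041 and 0.049 m and angle between tote_top_mid's own z axis and vertical below 0.05 rad and angle between the x axis of tote_top_mid and the x axis of tote_low_mid, either way round below 0.1 rad and x of stone_small_mid in the frame of tote_top_mid between -0.045 and 0.045 m and y of stone_small_mid in the frame of tote_top_mid between -0.018 and 0.018 m and z of stone_small_mid in the frame of tote_top_mid between -0.018 and -0.004 m and ((y of stand_1_floor in the frame of stand_2_floor above 0 m and horizontal distance between jar_short_mid and stand_1_floor below 0.015 m and z of jar_short_mid in the frame of stand_1_floor between 0.026 and 0.034 m and angle between each of jar_short_mid, jar_tall_mid's own z axis and vertical below 0.06 rad and horizontal distance between jar_tall_mid and stand_2_floor below 0.015 m and z of jar_tall_mid in the frame of stand_2_floor between 0.041 and 0.049 m) or (y of stand_1_floor in the frame of stand_2_floor below 0 m and horizontal distance between jar_short_mid and stand_2_floor below 0.015 m and z of jar_short_mid in the frame of stand_2_floor between 0.026 and 0.034 m and angle between each of jar_short_mid, jar_tall_mid's own z axis and vertical below 0.06 rad and horizontal distance between jar_tall_mid and stand_1_floor below 0.015 m and z of jar_tall_mid in the frame of stand_1_floor between 0.041 and 0.049 m)) and linear speed of each of stone_large, stone_small, jar_short, jar_tall, tote_top below 0.01 m/s); the robot touches nothing.
It also fails if it takes over 128 s, if anything falls off the work surface, if the arm or the gripper's body presses on something with over 40 N, if the wrist force passes 120 N, or if a joint passes its speed limit or range.

## Working session

There is one attempt and no reset: what is moved stays moved. The work goes in short steps, Python scripts to look and compute and a tool call to move; the robot and the scene stay as the last step left them, time stands still between calls to the robot, and variables do not carry over. Pictures are saved under pics/ and viewed, at most 14 in all, crops included, and the job is handed in when it is done.

Besides the shell and the picture viewer there is one more tool, called after "Call:" as name(argument=value, ...) on one line, values as JSON. drive_tool: Moves the arm, as the interface text tells. Its arguments: {"type":"object","properties":{"deltas":{"type":"string"}},"required":["deltas"]}

```bash
mkdir -p pics; ls; python3 - <<'E'
from rig import bot, imaging
import cv2
s=bot.read_state(); print(s)
for n in("scene","top"):
    im=imaging.capture(n); cv2.imwrite(f"pics/{n}0.png",cv2.resize(im[:,:,::-1],(800,600),interpolation=cv2.INTER_CUBIC))
    print(n,imaging.camera_model(n))
E
```

```text
pics
{'time_s': 0.0, 'joint_positions': array([-8.24779020e+01,  3.02782923e+01,  8.21547643e+01, -3.58338998e-04,
        6.76871826e+01, -1.02267198e+01]), 'qvel': array([ 0.00218245,  0.00655627,  0.09014523,  0.00644627, -0.03977737,
       -0.02205022]), 'tau': array([-1.22640788e-03, -4.40045822e+01, -1.76595390e+01,  6.31626975e-02,
        5.81901788e-02, -1.58884841e-04]), 'position': array([ 0.19045821, -0.59446947,  0.1929879 ]), 'tcp_rot': array([[ 9.52401416e-01,  3.04846625e-01, -2.80456755e-04],
       [ 3.04846533e-01, -9.52399215e-01,  2.07975205e-03],
       [ 3.66898600e-04, -2.06625506e-03, -9.99997798e-01]]), 'force': array([-0.0540362 ,  0.29024761,  0.17098388]), 'moment': array([ 0.00045893, -0.04313431,  0.03756411]), 'grasp_force': 0.0, 'opening': 0.9986526112717736}
scene {'fx': 483.8408104029388, 'fy': 483.8408104029388, 'cx': 253.4877715842324, 'cy': 193.61281141920196, 'T': array([[ 0.55965491, -0.35506424,  0.74880957, -0.6219076 ],
       [-0.82828146, -0.26923674,  0.49138722, -0.77813167],
       [ 0.02713301, -0.89523235, -0.44477279,  0.75188647],
       [ 0.        ,  0.        ,  0.        ,  1.        ]])}
top {'fx': 428.79636689791266, 'fy': 428.79636689791266, 'cx': 259.9335455403026, 'cy': 190.8544664289606, 'T': array([[-6.33311887e-04, -9.83839866e-01,  1.79049481e-01,
         2.69262682e-01],
       [-9.99999038e-01,  4.02155973e-04, -1.32731018e-03,
        -6.64634719e-03],
       [ 1.23385486e-03, -1.79050149e-01, -9.83839175e-01,
         1.34280001e+00],
       [ 0.00000000e+00,  0.00000000e+00,  0.00000000e+00,
         1.00000000e+00]])}
```

View pics/scene0.png

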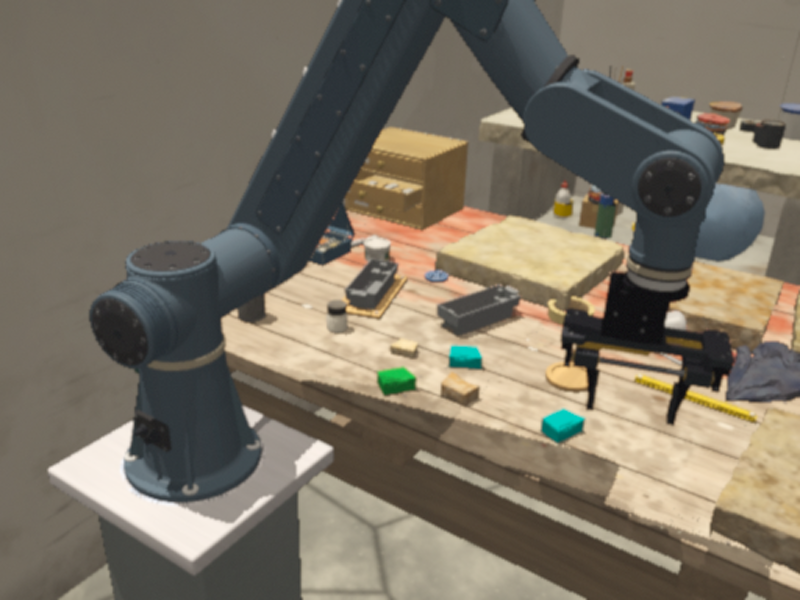

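View pics/top0.png

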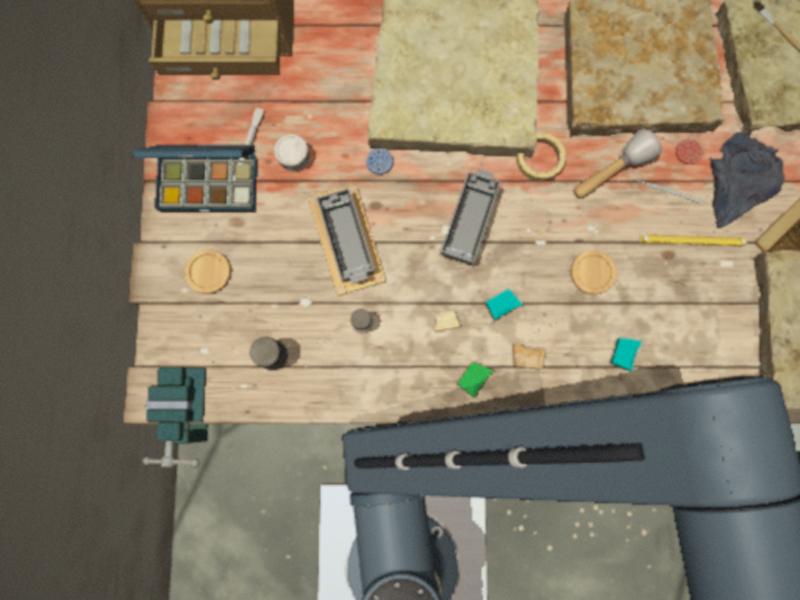

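```bash
cat > h.py <<'E'
from rig import bot, imaging
import cv2, numpy as np
def ray(n,u,v,m=None):
    m=m or imaging.camera_model(n); T=m["T"]
    x=(u-m["cx"])/m["fx"]; y=(v-m["cy"])/m["fy"]
    if n=="wrist":
        r=np.hypot(x,y); k=np.sin(r)/r if r>1e-9 else 1
        d=np.array([x*k,y*k,np.cos(r)])
    else: d=np.array([x,y,1.])
    d=T[:3,:3]@d; return T[:3,3],d/np.linalg.norm(d)
def atz(n,u,v,z,m=None):
    o,d=ray(n,u,v,m); return o+d*(z-o[2])/d[2]
def tri(rays):
    A=0;b=0
    for o,d in rays:
        P=np.eye(3)-np.outer(d,d); A=A+P; b=b+P@o
    return np.linalg.solve(A,b)
def proj(n,p,m=None):
    m=m or imaging.camera_model(n); T=m["T"]
    q=T[:3,:3].T@(np.asarray(p)-T[:3,3])
    if n=="wrist":
        r=np.hypot(q[0],q[1]); t=np.arctan2(r,q[2]); q=np.array([q[0]/r*t,q[1]/r*t,1])
    return m["fx"]*q[0]/q[2]+m["cx"], m["fy"]*q[1]/q[2]+m["cy"]
def crop(im,x0,y0,w,h,s,f):
    cv2.imwrite(f,cv2.resize(im[y0:y0+h,x0:x0+w,::-1],None,fx=s,fy=s,interpolation=cv2.INTER_CUBIC))
E
python3 - <<'E'
from h import *
a=imaging.capture("top"); b=imaging.capture("scene")
np.save("top.npy",a);np.save("scene.npy",b)
crop(a,110,105,300,155,2.6,"pics/tc.png")
crop(b,145,145,240,145,3.3,"pics/sc.png")
E
```

```text
(no output)
```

View pics/tc.png

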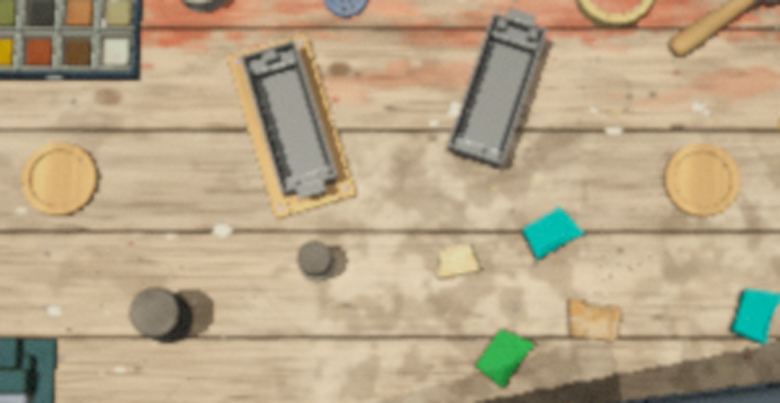

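View pics/sc.png

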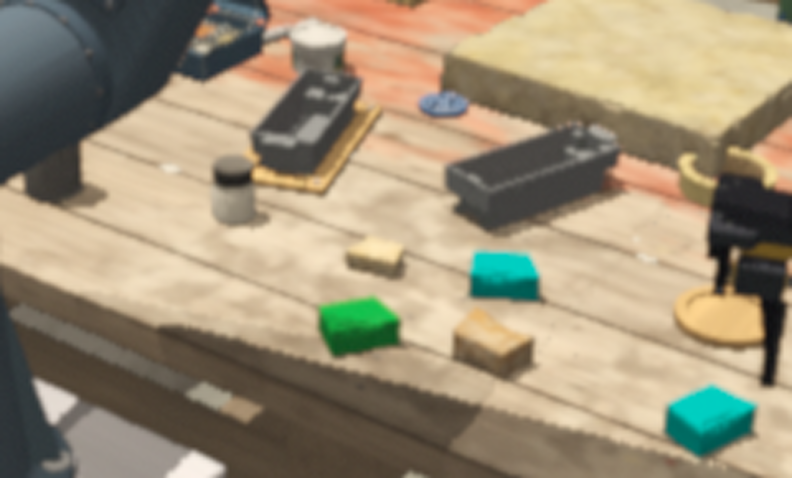

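```bash
python3 - <<'E'
from h import *
T=lambda x,y:(110+(x+.5)/2.6-.5,105+(y+.5)/2.6-.5)
S=lambda x,y:(145+(x+.5)/3.3-.5,145+(y+.5)/3.3-.5)
P={'L stand':(60,178,.012),'R stand':(703,179,.012),'tall':(159,313,.09),'short':(316,259,.06),
'small':(458,260,.022),'s1':(443,247,.022),'s2':(472,245,.022),'s3':(480,268,.022),'s4':(438,276,.022),
'large':(594,320,.028),'l1':(570,300,.028),'l2':(619,309,.028),'l3':(614,339,.028),'l4':(572,332,.028),
'fixA':(272,58,.05),'fixB':(311,186,.05),'loA':(518,22,.05),'loB':(480,158,.05)}
for k,(x,y,z) in P.items(): print(k,(atz("top",*T(x,y),z)*1000).round())
# two-view heights
for k,a,b in [('short lid',(316,259),(232,163)),('small top',(458,260),(377,248)),('large top',(594,320),(493,332)),('fixed tab corner',(311,186),(275,140))]:
    print(k,(tri([ray("top",*T(*a)),ray("scene",*S(*b))])*1000).round())
print(imaging.camera_model("wrist"))
E
```

```text
L stand [569. 396.  12.]
R stand [ 567. -390.   12.]
tall [396. 252.  90.]
short [461.  78.  60.]
small [466. -89.  22.]
s1 [482. -71.  22.]
s2 [ 484. -106.   22.]
s3 [ 456. -115.   22.]
s4 [447. -65.  22.]
large [ 393. -248.   28.]
l1 [ 417. -221.   28.]
l2 [ 406. -278.   28.]
l3 [ 371. -271.   28.]
l4 [ 379. -222.   28.]
fixA [709. 135.  50.]
fixB [550.  86.  50.]
loA [ 755. -164.   50.]
loB [ 584. -115.   50.]
short lid [461.  78.  63.]
small top [465. -88.  24.]
large top [ 394. -249.   30.]
fixed tab corner [548.  88.  52.]
{'fx': 297.3186396354542, 'fy': 297.3186396354542, 'cx': 256.44783359376703, 'cy': 190.37894395924357, 'T': array([[ 3.06140968e-01, -9.06282835e-01, -2.91426030e-01,
         2.71168046e-01],
       [-9.51986005e-01, -2.91634737e-01, -9.31226376e-02,
        -5.69299431e-01],
       [-5.94505722e-04,  3.05942157e-01, -9.52049916e-01,
         3.85783192e-01],
       [ 0.00000000e+00,  0.00000000e+00,  0.00000000e+00,
         1.00000000e+00]])}
```

Call:
drive_tool(deltas="87 203 346 0 -0.49;87 203 346 0 -0.49;87 203 346 0 -0.49;87 203 346 0 -0.49;87 203 346 0 -0.49;87 203 346 0 -0.49;87 203 346 0 -0.49;87 203 346 0 -0.49;87 203 346 0 -0.49;87 203 346 0 -0.49;87 203 346 0 -0.49;87 203 346 0 -0.49")

```text
time_s: 1.4
position: [0.3931, -0.2508, 0.1939]
tcp_rot: [[0.983, -0.182, 0.0], [-0.182, -0.983, -0.001], [0.0, 0.0, -1.0]]
force: [-0.6, 0.4, 0.0]
opening: 1.001
grasp_force: 0.0
```

```bash
python3 - <<'E'
from h import *
import pickle
print(bot.read_state()["position"])
m=imaging.camera_model("wrist");a=imaging.capture("wrist"); pickle.dump((m,a),open("w1.pkl","wb"))
cv2.imwrite("pics/w1.png",cv2.resize(a[:,:,::-1],(800,600),interpolation=cv2.INTER_CUBIC))
E
```

```text
[ 0.39314757 -0.25076986  0.19394013]
```

View pics/w1.png

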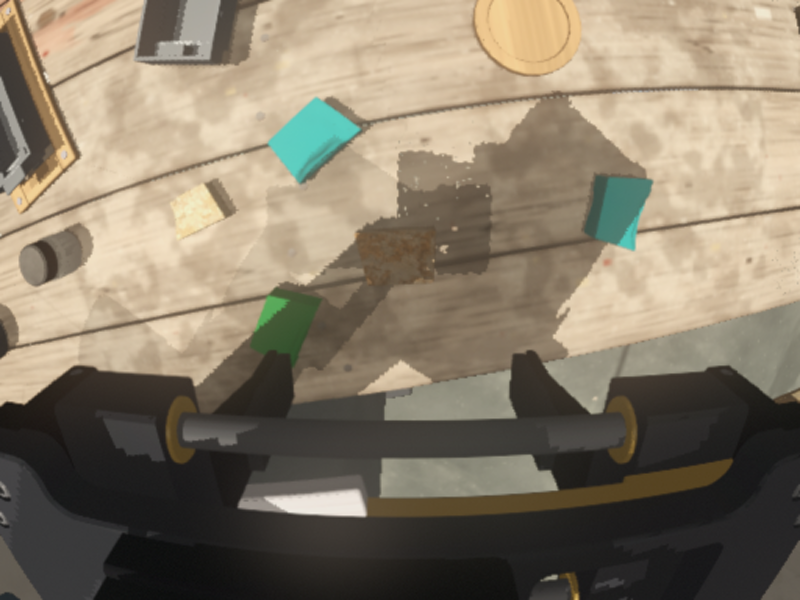

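```bash
python3 - <<'E'
from h import *
import pickle
m,a=pickle.load(open("w1.pkl","rb"))
W=lambda x,y:((x+.5)*.64-.5,(y+.5)*.64-.5)
def f(ps,z):
    q=[]
    for p in ps:
        x=atz("wrist",*W(*p),z,m)*1000; q.append(x); print(p,x.round())
    return np.mean(q,0)
print('large',f([(356,231),(434,230),(432,283),(370,283)],.028))
print('small',f([(170,203),(206,184),(224,214),(178,238)],.022))
print('green',f([(282,287),(320,297)],.028))
print('large h',tri([ray("wrist",*W(397,257),m),ray("top",110+594.5/2.6-.5,105+320.5/2.6-.5)])*1000)
print('small h',tri([ray("wrist",*W(195,210),m),ray("top",110+458.5/2.6-.5,105+260.5/2.6-.5)])*1000)
a2=a.copy()
crop(a,100,100,200,130,4,"pics/w1c.png")
E
```

```text
(356, 231) [ 423. -221.   28.]
(434, 230) [ 413. -281.   28.]
(432, 283) [ 371. -273.   28.]
(370, 283) [ 380. -224.   28.]
large [ 396.83592091 -249.64701446   28.        ]
(170, 203) [480. -67.  22.]
(206, 184) [ 487. -105.   22.]
(224, 214) [ 459. -115.   22.]
(178, 238) [449. -67.  22.]
small [468.79467662 -88.5701535   22.        ]
(282, 287) [ 390. -151.   28.]
(320, 297) [ 376. -181.   28.]
green [ 382.84838532 -166.08022078   28.        ]
large h [ 394.59405538 -249.18939158   19.7567243 ]
small h [467.29354261 -88.87201626  19.66057632]
```

View pics/w1c.png

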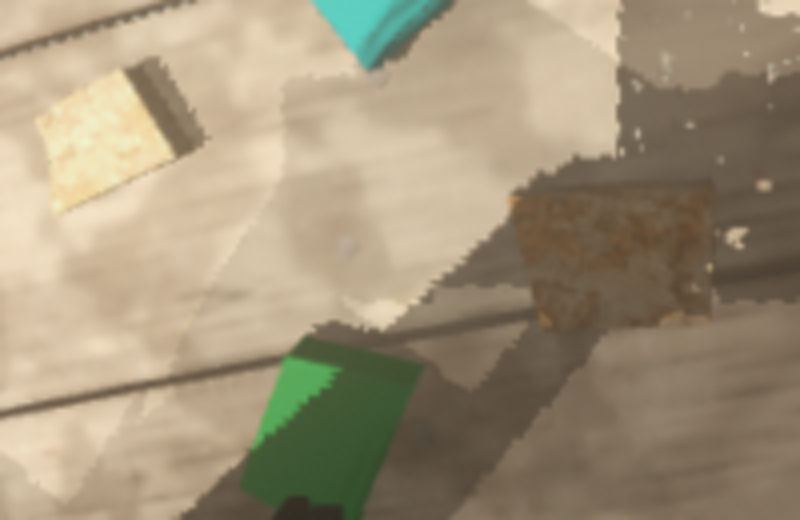

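Call:
drive_tool(deltas="87 3 0 -150 0;87 3 0 -150 0;87 3 0 -150 0;87 3 0 -190 0;87 3 0 -190 0;60 3 0 -190 0;50 3 0 -190 0;50 3 0 -190 0;50 3 0 -190 0;50 3 0 -190 0;50 3 0 -190 0;50 3 0 -190 0")

```text
time_s: 2.65
position: [0.3967, -0.2493, 0.0043]
tcp_rot: [[0.984, -0.179, 0.001], [-0.179, -0.984, -0.001], [0.001, 0.0, -1.0]]
force: [0.4, -0.8, -0.5]
opening: 0.582
grasp_force: 0.0
```

Call:
drive_tool(deltas="40 0 0 0 0;40 0 0 0 0;40 0 0 0 0;40 0 0 0 0")

```text
time_s: 3.05
position: [0.3965, -0.2492, 0.0038]
tcp_rot: [[0.984, -0.179, -0.0], [-0.179, -0.984, 0.0], [-0.0, -0.0, -1.0]]
force: [0.0, -0.2, -0.1]
opening: 0.465
grasp_force: 0.0
```

```bash
python3 - <<'E'
from h import *
a=imaging.capture("wrist"); crop(a,130,120,260,180,3,"pics/w2.png")
E
```

```text
(no output)
```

View pics/w2.png

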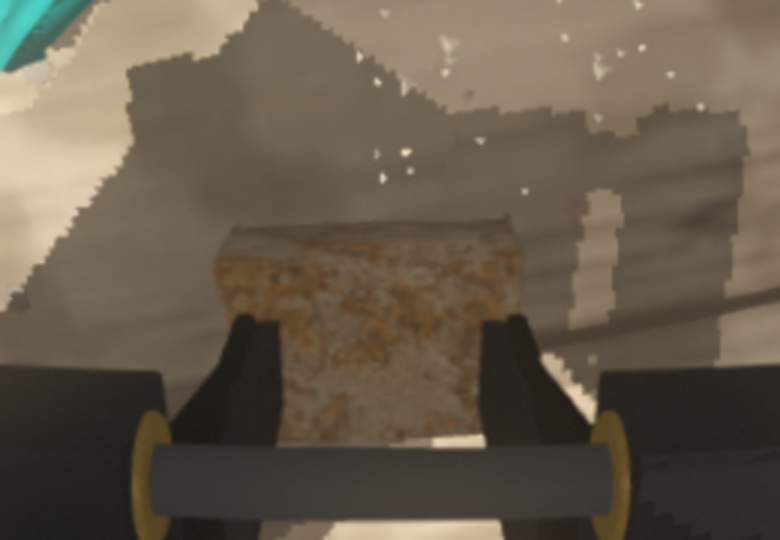

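```bash
python3 - <<'E'
from h import *
s=bot.read_state();p=s["position"];R=s["tcp_rot"]
c=lambda q:tuple(np.round((np.array(proj("wrist",q))-[130,120])*3))
for o in (.02,-.02):
  for x in(-.0095,.0095):
    for z in (0,-.019,-.038): print(o,x,z,c(p+R@[x,o,z]))
print("stone top centre/corners if at estimate")
for q in [(.397,-.25,.028),(.423,-.221,.028),(.413,-.281,.028),(.371,-.273,.028),(.380,-.224,.028)]: print(q,c(q))
W=imaging.camera_model("wrist")
for x,y in [(217,260),(522,260),(285,440),(480,435),(235,228),(505,220)]:
    for z in(0,.028): print((x,y),z,(atz("wrist",130+x/3,120+y/3,z)*1000).round())
E
```

```text
0.02 -0.0095 0 (np.float64(461.0), np.float64(340.0))
0.02 -0.0095 -0.019 (np.float64(468.0), np.float64(377.0))
0.02 -0.0095 -0.038 (np.float64(477.0), np.float64(422.0))
0.02 0.0095 0 (np.float64(464.0), np.float64(266.0))
0.02 0.0095 -0.019 (np.float64(472.0), np.float64(298.0))
0.02 0.0095 -0.038 (np.float64(481.0), np.float64(337.0))
-0.02 -0.0095 0 (np.float64(294.0), np.float64(339.0))
-0.02 -0.0095 -0.019 (np.float64(287.0), np.float64(377.0))
-0.02 -0.0095 -0.038 (np.float64(279.0), np.float64(421.0))
-0.02 0.0095 0 (np.float64(292.0), np.float64(266.0))
-0.02 0.0095 -0.019 (np.float64(284.0), np.float64(298.0))
-0.02 0.0095 -0.038 (np.float64(274.0), np.float64(337.0))
stone top centre/corners if at estimate
(0.397, -0.25, 0.028) (np.float64(381.0), np.float64(347.0))
(0.423, -0.221, 0.028) (np.float64(219.0), np.float64(256.0))
(0.413, -0.281, 0.028) (np.float64(518.0), np.float64(252.0))
(0.371, -0.273, 0.028) (np.float64(504.0), np.float64(432.0))
(0.38, -0.224, 0.028) (np.float64(279.0), np.float64(432.0))
(217, 260) 0 [ 413. -213.    0.]
(217, 260) 0.028 [ 422. -220.   28.]
(522, 260) 0 [ 400. -285.    0.]
(522, 260) 0.028 [ 411. -282.   28.]
(285, 440) 0 [ 361. -218.    0.]
(285, 440) 0.028 [ 378. -225.   28.]
(480, 435) 0 [ 353. -268.    0.]
(480, 435) 0.028 [ 371. -268.   28.]
(235, 228) 0 [ 420. -219.    0.]
(235, 228) 0.028 [ 428. -226.   28.]
(505, 220) 0 [ 410. -282.    0.]
(505, 220) 0.028 [ 420. -279.   28.]
```

Call:
drive_tool(deltas="20 0 0 0 0;20 0 0 0 0;20 0 0 0 0;20 0 0 0 0;20 0 0 0 0")

```text
time_s: 3.6
position: [0.3966, -0.2492, 0.004]
tcp_rot: [[0.984, -0.179, 0.0], [-0.179, -0.984, 0.0], [0.0, -0.0, -1.0]]
force: [-0.0, -0.2, 0.6]
opening: 0.24
grasp_force: 0.0
```

```bash
python3 - <<'E'
from h import *
print(bot.read_state()['opening'],bot.read_state()['grasp_force'])
a=imaging.capture("wrist"); b=imaging.capture("scene")
c=np.hstack([cv2.resize(a[120:300,130:390],(400,277)),cv2.resize(b[200:270,240:341],(400,277))])
cv2.imwrite("pics/w3.png",c[:,:,::-1])
E
```

```text
0.23983184201983926 0.0
```

View pics/w3.png

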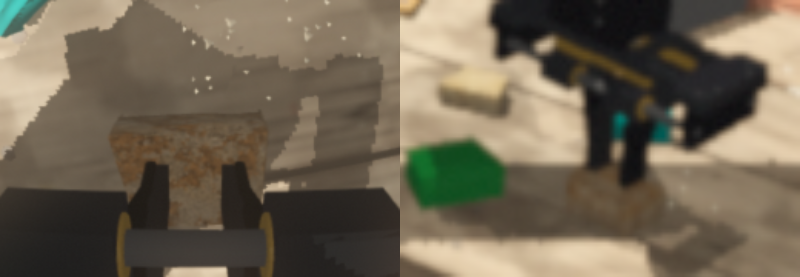

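Call:
drive_tool(deltas="20 0 -15 0 0;20 0 -30 0 0;20 0 -30 0 0")

```text
time_s: 4.0
position: [0.398, -0.2833, 0.0042]
tcp_rot: [[0.983, -0.182, 0.003], [-0.182, -0.983, -0.004], [0.004, 0.003, -1.0]]
force: [-0.4, -0.8, -0.5]
opening: 0.231
grasp_force: 0.0
```

```bash
python3 - <<'E'
from h import *
print(bot.read_state()['force'])
a=imaging.capture("wrist"); b=imaging.capture("scene");t=imaging.capture("top")
o=np.load("scene.npy");ot=np.load("top.npy")
c=np.vstack([np.hstack([cv2.resize(a[120:300,130:390],(400,277)),cv2.resize(b[200:290,240:371],(400,277))]),np.hstack([cv2.resize(ot[190:250,280:367],(400,277)),cv2.resize(t[190:250,280:367],(400,277))])])
cv2.imwrite("pics/w4.png",c[:,:,::-1])
E
```

```text
[-0.36488318 -0.81962044 -0.53171491]
```

View pics/w4.png

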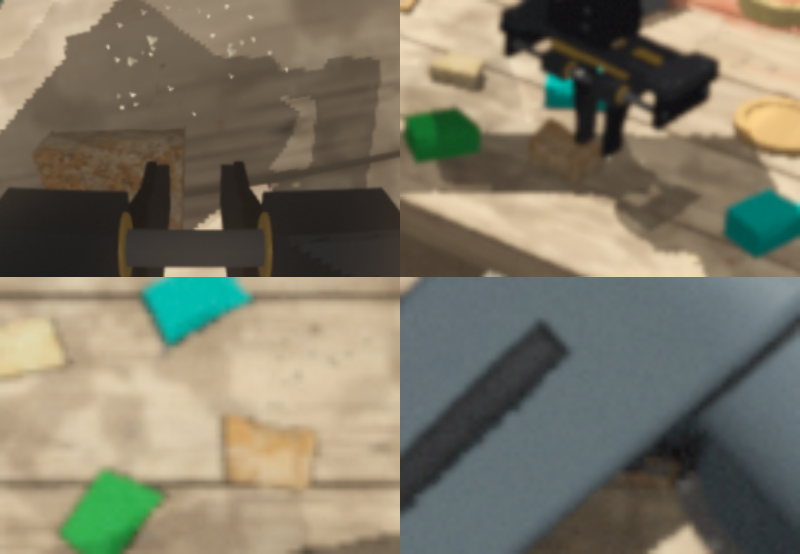

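Call:
drive_tool(deltas="75 0 0 50 0;75 0 0 100 0;75 71 190 100 0.36;75 71 190 100 0.36;75 71 190 100 0.36;75 71 190 100 0.36;75 71 190 100 0.36;75 71 190 100 0.36;75 71 190 50 0.36;75 71 190 0 0.36;75 71 190 -1 0.36;75 71 190 -1 0.36")

```text
time_s: 5.35
position: [0.4661, -0.09, 0.0022]
tcp_rot: [[0.984, 0.177, -0.004], [0.177, -0.984, 0.002], [-0.003, -0.002, -1.0]]
force: [0.5, -0.1, 1.0]
opening: 0.863
grasp_force: 0.0
```

Call:
drive_tool(deltas="60 0 0 0 0;40 0 0 0 0;40 0 0 0 0;40 0 0 0 0;40 0 0 0 0;40 0 0 0 0;40 0 0 0 0")

```text
time_s: 6.05
position: [0.4676, -0.0891, 0.0031]
tcp_rot: [[0.984, 0.179, 0.0], [0.179, -0.984, -0.0], [0.0, 0.0, -1.0]]
force: [0.0, -0.3, 0.4]
opening: 0.467
grasp_force: 0.0
```

```bash
python3 - <<'E'
from h import *
s=bot.read_state();p=s["position"];R=s["tcp_rot"]
a=imaging.capture("wrist");o=s["opening"]*.087/2
print(s["opening"])
img=cv2.resize(a[:,:,::-1],(800,600)).copy()
for sg in(-1,1):
  for x in(-.0095,.0095):
    for z in (0,-.03):
      u=np.array(proj("wrist",p+R@[x,sg*o,z]))*1.5625; print(sg,x,z,u.round())
      cv2.circle(img,tuple(int(q) for q in u),3,(0,0,255) if z==0 else (0,255,0),-1)
cv2.imwrite("pics/w5.png",img[200:520,150:650])
E
```

```text
0.46715621191833817
-1 -0.0095 0 [356. 364.]
-1 -0.0095 -0.03 [349. 397.]
-1 0.0095 0 [354. 326.]
-1 0.0095 -0.03 [347. 354.]
1 -0.0095 0 [444. 364.]
1 -0.0095 -0.03 [450. 397.]
1 0.0095 0 [446. 326.]
1 0.0095 -0.03 [453. 354.]
```

View pics/w5.png

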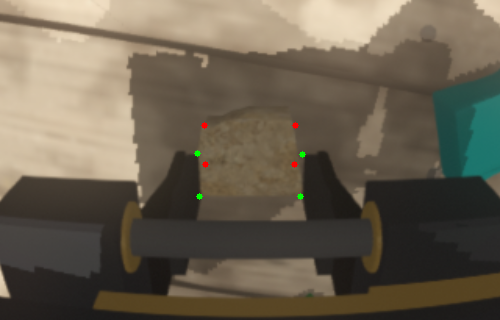

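The fingertips visibly end about 30 mm above the reported TCP, so they passed over the stones rather than through them. I'll descend further in small steps and watch the force.

Call:
drive_tool(deltas="75 0 0 0 0;75 0 0 0 0;75 0 0 0 0;75 0 0 0 0;75 0 0 -10 0;75 0 0 -20 0;75 0 0 -20 0;75 0 0 -20 0")

```text
time_s: 6.9
position: [0.467, -0.089, -0.0178]
tcp_rot: [[0.984, 0.179, -0.002], [0.179, -0.984, 0.001], [-0.001, -0.001, -1.0]]
force: [0.1, -1.6, -0.0]
opening: 0.86
grasp_force: 0.0
```

Call:
drive_tool(deltas="75 0 0 -3 0;75 0 0 -5 0;75 0 0 -5 0")

```text
time_s: 7.2
position: [0.4675, -0.0892, -0.0222]
tcp_rot: [[0.984, 0.179, -0.0], [0.179, -0.984, 0.0], [-0.0, -0.0, -1.0]]
force: [-0.0, -0.2, -0.2]
opening: 0.862
grasp_force: 0.0
```

Call:
drive_tool(deltas="75 0 0 -2 0;75 0 0 -3 0;75 0 0 -3 0")

```text
time_s: 7.5
position: [0.4675, -0.0892, -0.0251]
tcp_rot: [[0.984, 0.179, -0.0], [0.179, -0.984, 0.0], [-0.0, -0.0, -1.0]]
force: [0.4, 0.4, -0.3]
opening: 0.863
grasp_force: 0.0
```

Call:
drive_tool(deltas="75 0 0 -1 0;75 0 0 -2 0;75 0 0 -2 0")

```text
time_s: 7.8
position: [0.4675, -0.0892, -0.0271]
tcp_rot: [[0.984, 0.179, -0.0], [0.179, -0.984, 0.0], [-0.0, -0.0, -1.0]]
force: [-0.6, 1.2, -0.2]
opening: 0.862
grasp_force: 0.0
```

Call:
drive_tool(deltas="75 0 0 -1 0;75 0 0 -2 0;75 0 0 -2 0")

```text
time_s: 8.1
position: [0.4677, -0.0893, -0.0282]
tcp_rot: [[0.984, 0.179, 0.001], [0.179, -0.984, -0.0], [0.001, 0.0, -1.0]]
force: [-1.0, 0.1, 8.2]
opening: 0.862
grasp_force: 4.4
```

Call:
drive_tool(deltas="75 0 0 -1 0;75 0 0 -1 0")

```text
time_s: 8.3
position: [0.4677, -0.0893, -0.0283]
tcp_rot: [[0.984, 0.179, 0.001], [0.179, -0.984, -0.0], [0.001, 0.001, -1.0]]
force: [-1.1, 0.4, 17.8]
opening: 0.862
grasp_force: 9.1
```

Call:
drive_tool(deltas="75 0 0 -1 0;75 0 0 -1 0")

```text
time_s: 8.5
position: [0.4677, -0.0892, -0.0283]
tcp_rot: [[0.984, 0.179, 0.002], [0.179, -0.984, -0.001], [0.001, 0.001, -1.0]]
force: [-2.7, 1.1, 27.3]
opening: 0.863
grasp_force: 13.7
```

Call:
drive_tool(deltas="75 0 0 5 0;45 0 0 5 0;35 0 0 5 0;35 0 0 5 0;35 0 0 5 0;35 0 0 5 0;35 0 0 5 0")

```text
time_s: 9.2
position: [0.4674, -0.0891, -0.0264]
tcp_rot: [[0.984, 0.179, -0.001], [0.179, -0.984, 0.0], [-0.001, -0.0, -1.0]]
force: [0.5, 0.1, -1.3]
opening: 0.541
grasp_force: 29.3
```

Call:
drive_tool(deltas="35 0 0 50 0;35 0 0 100 0;35 197 -51 170 1.117;35 197 -51 170 1.117;35 197 -51 170 1.117;35 197 -51 170 1.117;35 197 -51 170 1.117;35 197 -51 170 1.117;35 197 -51 170 1.117;35 197 -51 170 1.117;35 197 -51 170 1.117;35 197 -51 170 1.117")

```text
time_s: 10.4
position: [0.6641, -0.14, 0.1435]
tcp_rot: [[0.272, 0.962, -0.001], [0.962, -0.272, 0.0], [0.0, -0.001, -1.0]]
force: [0.0, -0.7, 0.2]
opening: 0.537
grasp_force: 29.3
```

```bash
python3 - <<'E'
from h import *
import pickle
s=bot.read_state();print(s["position"],s["opening"],s["grasp_force"],s["joint_positions"].round())
m=imaging.camera_model("wrist");a=imaging.capture("wrist"); t=imaging.capture("top");pickle.dump((m,a,t),open("w6.pkl","wb"))
cv2.imwrite("pics/w6.png",cv2.resize(a[:,:,::-1],(800,600),interpolation=cv2.INTER_CUBIC))
E
```

```text
[ 0.66414829 -0.14003778  0.14346365] 0.5367771285137284 29.31317546106584 [-21.  38.  76.   0.  66.  -6.]
```

View pics/w6.png

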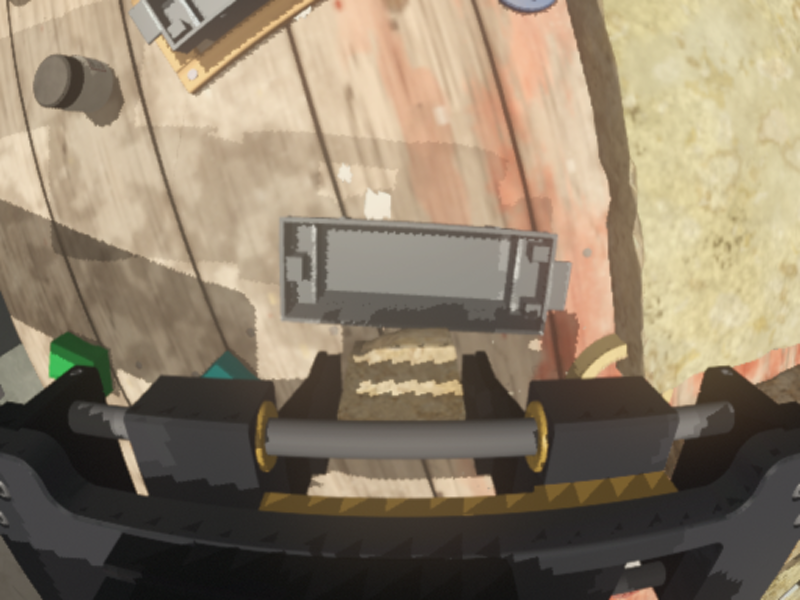

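```bash
python3 - <<'E'
from h import *
import pickle
m,a,t=pickle.load(open("w6.pkl","rb"))
W=lambda x,y:((x+.5)*.64-.5,(y+.5)*.64-.5)
T=lambda x,y:(110+(x+.5)/2.6-.5,105+(y+.5)/2.6-.5)
w=[(283,217),(556,234),(545,331),(281,320)]; tp=[(449,152),(496,16),(547,27),(501,166)]
for z in(.05,.022):
  q=[atz("wrist",*W(*p),z,m)*1000 for p in w]; print(z,np.round(q),'len',[np.linalg.norm(q[i]-q[(i+1)%4]).round() for i in range(4)],'c',np.mean(q,0).round(1))
  d=q[1]+q[2]-q[0]-q[3]; print(np.degrees(np.arctan2(d[1],d[0])))
q=[atz("top",*T(*p),.05)*1000 for p in tp]; print(np.round(q),[np.linalg.norm(q[i]-q[(i+1)%4]).round() for i in range(4)],np.mean(q,0))
d=q[1]+q[2]-q[0]-q[3]; print(np.degrees(np.arctan2(d[1],d[0])))
print([ (tri([ray("wrist",*W(*a),m),ray("top",*T(*b))])*1000).round() for a,b in zip(w,tp)])
E
```

```text
0.05 [[ 605.  -76.   50.]
 [ 770. -133.   50.]
 [ 751. -197.   50.]
 [ 580. -141.   50.]] len [np.float64(175.0), np.float64(67.0), np.float64(180.0), np.float64(70.0)] c [ 676.6 -136.5   50. ]
-18.684391004856597
0.022 [[ 597.  -77.   22.]
 [ 778. -140.   22.]
 [ 757. -211.   22.]
 [ 570. -149.   22.]] len [np.float64(192.0), np.float64(74.0), np.float64(197.0), np.float64(76.0)] c [ 675.5 -144.1   22. ]
-18.6843910048566
[[ 592.  -78.   50.]
 [ 762. -137.   50.]
 [ 748. -199.   50.]
 [ 575. -140.   50.]] [np.float64(181.0), np.float64(63.0), np.float64(184.0), np.float64(64.0)] [ 669.3422193  -138.50001649   50.        ]
-18.956995493699043
[array([598., -78.,  25.]), array([ 781., -142.,    8.]), array([ 752., -200.,   42.]), array([ 577., -142.,   42.])]
```

```bash
python3 - <<'E'
from h import *
import cv2
p=np.array([.1905,-.5945,.193]);y=np.array([.305,-.952,0])
for dz in(0,.019,.028,.07,.098):
  print(dz,[(np.array(proj("scene",p+s*y*.05+[0,0,dz]))*1.5625).round() for s in(1,-1)])
b=np.load("scene.npy"); crop(b,345,180,135,100,5,"pics/g0.png")
E
```

```text
0 [array([667., 440.]), array([585., 425.])]
0.019 [array([670., 427.]), array([587., 412.])]
0.028 [array([671., 421.]), array([588., 406.])]
0.07 [array([678., 392.]), array([593., 378.])]
0.098 [array([683., 372.]), array([596., 358.])]
```

View pics/g0.png

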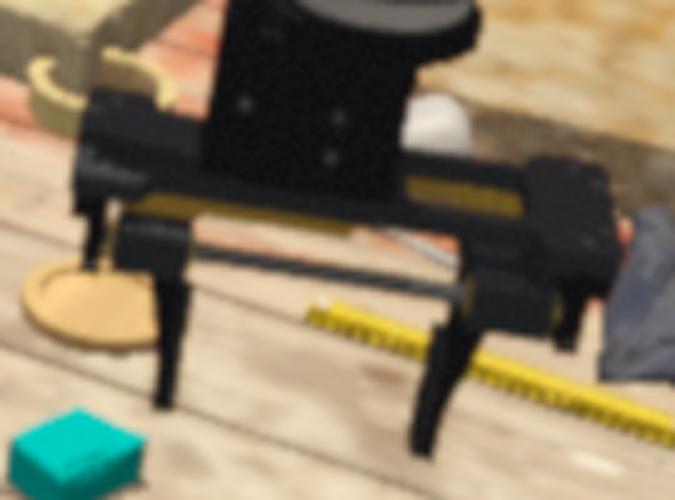

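Call:
drive_tool(deltas="35 10 3 -30 -0.052;35 10 3 -70 -0.052;35 10 3 -100 -0.052;35 10 3 -130 -0.052;35 10 3 -150 -0.052;35 10 3 -158 -0.052;35 10 3 -163 -0.052;35 10 3 -165 -0.052;35 10 3 -165 -0.052")

```text
time_s: 11.4
position: [0.6754, -0.1375, -0.0201]
tcp_rot: [[0.32, 0.947, 0.002], [0.947, -0.32, -0.001], [-0.0, 0.002, -1.0]]
force: [0.3, -0.1, -1.6]
opening: 0.538
grasp_force: 29.3
```

Call:
drive_tool(deltas="35 0 0 -1 0;35 0 0 -2 0;60 0 0 -2 0;62 0 0 -2 0;62 0 0 -2 0;62 0 0 -2 0;62 0 0 50 0;62 0 0 100 0;62 0 0 150 0;62 0 0 150 0")

```text
time_s: 12.4
position: [0.6802, -0.1391, 0.1377]
tcp_rot: [[0.32, 0.947, 0.016], [0.947, -0.32, -0.006], [-0.0, 0.017, -1.0]]
force: [1.3, -0.5, 0.2]
opening: 0.716
grasp_force: 0.0
```

```bash
python3 - <<'E'
from h import *
import pickle
s=bot.read_state();print(s["position"],s["force"])
m=imaging.camera_model("wrist");a=imaging.capture("wrist");pickle.dump((m,a),open("w7.pkl","wb"))
crop(a,150,90,240,180,3.2,"pics/w7.png")
E
```

```text
[ 0.68024716 -0.13914259  0.13772359] [ 1.28604286 -0.50490086  0.16010922]
```

View pics/w7.png

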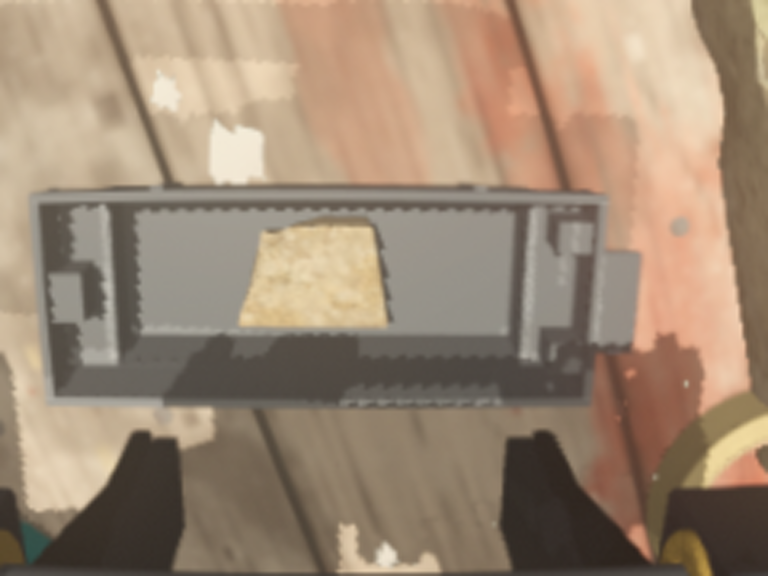

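```bash
python3 - <<'E'
from h import *
import pickle
m,a=pickle.load(open("w7.pkl","rb"))
q=[atz("wrist",150+(x+.5)/3.2-.5,90+(y+.5)/3.2-.5,.05,m)*1000 for x,y in [(33,193),(606,195),(594,405),(49,405)]]
print(np.round(q),np.mean(q,0),[np.linalg.norm(q[i]-q[(i+1)%4]).round() for i in range(4)])
d=q[1]+q[2]-q[0]-q[3]; print(np.degrees(np.arctan2(d[1],d[0])))
E
```

```text
[[ 604.  -75.   50.]
 [ 770. -132.   50.]
 [ 749. -199.   50.]
 [ 580. -141.   50.]] [ 675.78929163 -136.86084391   50.        ] [np.float64(176.0), np.float64(70.0), np.float64(179.0), np.float64(70.0)]
-19.002472191202397
```

Call:
drive_tool(deltas="87 -278 -113 0 -1.428;87 -278 -113 0 -1.428;87 -278 -113 0 -1.428;87 -278 -113 0 -1.428;87 -278 -113 0 -1.428;87 -278 -113 0 -1.428;87 -278 -113 0 -1.428;87 -278 -113 0 -1.428;87 -278 -113 0 -1.428;87 -278 -113 0 -1.428;87 -278 -113 0 -1.428;87 -278 -113 0 -1.428")

```text
time_s: 13.65
position: [0.396, -0.2496, 0.1282]
tcp_rot: [[0.984, -0.18, -0.001], [-0.18, -0.984, 0.001], [-0.002, -0.001, -1.0]]
force: [-0.7, 0.4, -1.1]
opening: 1.0
grasp_force: 0.0
```

Call:
drive_tool(deltas="87 0 0 -40 0;87 0 0 -80 0;87 0 0 -120 0;87 0 0 -140 0;87 0 0 -150 0;87 0 0 -152 0;87 0 0 -152 0;65 0 0 -152 0;50 0 0 -152 0;50 0 0 -152 0;50 0 0 -152 0;50 0 0 -152 0")

```text
time_s: 14.85
position: [0.3967, -0.2503, -0.0225]
tcp_rot: [[0.983, -0.182, 0.0], [-0.182, -0.983, -0.0], [0.001, 0.0, -1.0]]
force: [0.1, 0.6, 5.1]
opening: 0.692
grasp_force: 29.8
```

Call:
drive_tool(deltas="50 0 0 50 0;50 0 0 100 0.15;50 230 360 160 2.05;50 230 360 160 2.05;50 230 360 160 2.05;50 230 360 160 2.05;50 230 360 160 2.05;50 230 360 160 2.05;50 230 360 160 2.05;50 230 360 160 2.05;50 230 360 160 2.05;50 230 360 160 2.05")

```text
time_s: 16.05
position: [0.629, 0.1141, 0.1371]
tcp_rot: [[0.093, 0.996, 0.004], [0.996, -0.093, 0.001], [0.002, 0.004, -1.0]]
force: [-0.7, -1.0, -1.9]
opening: 0.689
grasp_force: 29.8
```

Call:
drive_tool(deltas="50 0 0 0 0.6;50 0 0 0 0.6;50 0 0 0 0.6;50 0 0 0 0.6;50 0 0 0 0.6")

```text
time_s: 16.55
position: [0.6256, 0.1098, 0.136]
tcp_rot: [[-0.476, 0.88, -0.002], [0.88, 0.476, -0.0], [0.001, -0.002, -1.0]]
force: [0.6, -0.3, -2.6]
opening: 0.696
grasp_force: 29.8
```

Call:
drive_tool(deltas="50 0 0 0 -0.15;50 0 0 0 -0.19;50 0 0 0 -0.19;50 0 0 0 -0.19")

```text
time_s: 16.95
position: [0.6262, 0.1097, 0.1366]
tcp_rot: [[-0.3, 0.954, -0.001], [0.954, 0.3, -0.0], [0.0, -0.001, -1.0]]
force: [-0.5, 0.3, -2.9]
opening: 0.697
grasp_force: 29.8
```

```bash
python3 - <<'E'
from h import *
import pickle
s=bot.read_state();print(s["position"],s["tcp_rot"][:,1],s["joint_positions"].round())
m=imaging.camera_model("wrist");a=imaging.capture("wrist"); t=imaging.capture("top");pickle.dump((m,a,t),open("w8.pkl","wb"))
cv2.imwrite("pics/w8.png",cv2.resize(a[:,:,::-1],(800,600),interpolation=cv2.INTER_CUBIC))
E
```

```text
[0.62618016 0.10973446 0.13655416] [ 9.53809551e-01  3.00410654e-01 -8.83144103e-04] [ -0.  35.  84.  -0.  62. -18.]
```

View pics/w8.png

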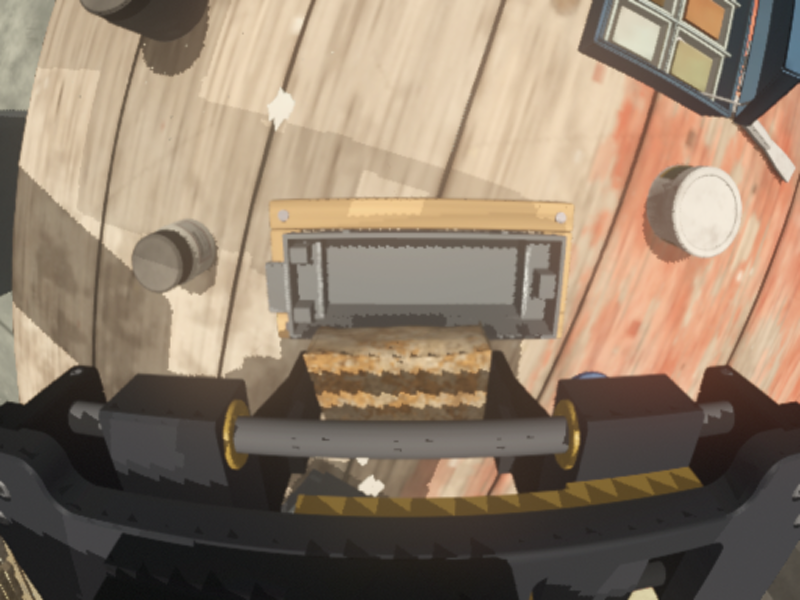

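```bash
python3 - <<'E'
from h import *
import pickle
m,a,t=pickle.load(open("w8.pkl","rb"))
W=lambda x,y:((x+.5)*.64-.5,(y+.5)*.64-.5)
T=lambda x,y:(110+(x+.5)/2.6-.5,105+(y+.5)/2.6-.5)
for z in(.05,.055):
  q=[atz("wrist",*W(*p),z,m)*1000 for p in [(283,235),(568,235),(557,338),(290,338)]]
  print(np.round(q),np.mean(q,0).round(1),[np.linalg.norm(q[i]-q[(i+1)%4]).round() for i in range(4)])
d=q[1]+q[2]-q[0]-q[3]; print(np.degrees(np.arctan2(d[1],d[0])))
q=[atz("top",*T(*p),.05)*1000 for p in [(243,55),(296,42),(336,178),(285,196)]];print(np.round(q),np.mean(q,0).round(1))
print('short',atz("wrist",*W(160,261),.06,m)*1000, tri([ray("wrist",*W(160,261),m),ray("top",*T(316,259))])*1000)
# stands / tall lid by colour in top image
hsv=cv2.cvtColor(t,cv2.COLOR_RGB2HSV)
mk=cv2.inRange(hsv,(12,110,120),(26,255,255))
n,l,st,c=cv2.connectedComponentsWithStats(mk)
for i in range(1,n):
    if st[i,4]>150: print('stand?',st[i],c[i].round(1),(atz("top",*c[i],.012)*1000).round())
mk=cv2.inRange(hsv,(0,0,0),(180,255,95)); 
n,l,st,c=cv2.connectedComponentsWithStats(mk)
for i in range(1,n):
    if 80<st[i,4]<900: print('dark',st[i],c[i].round(1),(atz("top",*c[i],.09)*1000).round())
E
```

```text
[[545. 122.  50.]
 [716. 177.  50.]
 [737. 109.  50.]
 [566.  56.  50.]] [641.2 115.8  50. ] [np.float64(179.0), np.float64(70.0), np.float64(179.0), np.float64(69.0)]
[[546. 123.  55.]
 [714. 177.  55.]
 [735. 111.  55.]
 [567.  58.  55.]] [640.4 117.1  55. ] [np.float64(176.0), np.float64(69.0), np.float64(176.0), np.float64(68.0)]
17.638981019480813
[[713. 170.  50.]
 [729. 106.  50.]
 [560.  56.  50.]
 [538. 117.  50.]] [635.1 112.5  50. ]
short [469.10197514  84.21806976  60.        ] [463.17989325  79.31966951  47.80204717]
stand? [369   0  36  38 532] [387.3  19.9] [1103. -442.   12.]
stand? [403   3  44  38 499] [426.2  24.8] [1084. -573.   12.]
stand? [375  54  20  27 253] [383.7  68.8] [ 924. -421.   12.]
stand? [368 104  32  22 234] [381.9 114.7] [ 764. -406.   12.]
stand? [409 150  68   8 325] [442.5 153.5] [ 633. -594.   12.]
dark [421  78  39   7 132] [439.3  81.3] [ 844. -568.   90.]
dark [177  83  44  46 643] [196.6 116.2] [730. 186.  90.]
dark [462  82  39  48 645] [481.4 107.3] [ 759. -691.   90.]
dark [100 101  30  35 163] [108.4 123.4] [707. 455.  90.]
dark [455 103  12  42 243] [460.2 124.7] [ 703. -621.   90.]
dark [121 105  10  10  96] [125.6 109.6] [751. 405.  90.]
dark [282 118  34  51 183] [291.7 146.8] [ 633. -105.   90.]
dark [483 164   8  35  84] [486.8 179.9] [ 530. -686.   90.]
dark [248 371  30  13 169] [264.  376.7] [-23. -19.  90.]
```

Call:
drive_tool(deltas="50 14 6 -20 0;50 14 6 -60 0;50 14 6 -90 0;50 14 6 -115 0;50 14 6 -135 0;50 14 6 -145 0;50 14 6 -151 0;50 14 6 -154 0;50 14 6 -154 0")

```text
time_s: 17.95
position: [0.6411, 0.1158, -0.0165]
tcp_rot: [[-0.301, 0.954, 0.001], [0.954, 0.301, 0.0], [-0.0, 0.001, -1.0]]
force: [-0.9, 0.1, -1.2]
opening: 0.696
grasp_force: 29.8
```

Call:
drive_tool(deltas="50 0 0 -1 0;50 0 0 -2 0;50 0 0 -2 0")

```text
time_s: 18.25
position: [0.6409, 0.1158, -0.0185]
tcp_rot: [[-0.301, 0.954, 0.001], [0.954, 0.301, -0.0], [-0.0, 0.001, -1.0]]
force: [-1.3, 0.1, -2.3]
opening: 0.69
grasp_force: 29.8
```

Just above the floor; release and lift.

Call:
drive_tool(deltas="50 0 0 -1 0;50 0 0 -1 0;70 0 0 -1 0;74 0 0 -1 0;74 0 0 -1 0;74 0 0 -1 0;74 0 0 50 0;74 0 0 100 0;74 0 0 150 0;74 0 0 150 0;74 0 0 150 0")

```text
time_s: 19.35
position: [0.6416, 0.1158, 0.1329]
tcp_rot: [[-0.301, 0.954, 0.004], [0.954, 0.301, 0.0], [-0.001, 0.004, -1.0]]
force: [0.6, 1.5, -0.7]
opening: 0.849
grasp_force: 0.0
```

```bash
python3 - <<'E'
from h import *
import pickle
s=bot.read_state();print(s["position"],s["force"])
m=imaging.camera_model("wrist");a=imaging.capture("wrist");pickle.dump((m,a),open("w9.pkl","wb"))
hsv=cv2.cvtColor(a,cv2.COLOR_RGB2HSV).astype(int)
# saturated brown inside tote region
c=np.array(proj("wrist",(.641,.116,.03)));print(c)
mk=((hsv[...,1]>70)).astype(np.uint8)
x0,y0=int(c[0])-75,int(c[1])-30
sub=mk[y0:y0+60,x0:x0+150]
n,l,st,cc=cv2.connectedComponentsWithStats(sub)
for i in range(1,n):
  if st[i,4]>150: print(st[i],cc[i]+[x0,y0],(atz("wrist",*(cc[i]+[x0,y0]),.031)*1000).round())
for r in sub[::4,::3]: print(''.join('#' if v else '.' for v in r))
E
```

```text
[0.64160982 0.11579583 0.13286362] [ 0.5843541   1.49685943 -0.69475649]
[257.49553256 181.29845568]
[  39    5   63   47 2493] [254.03329322 177.98194946] [636. 119.  31.]
..................................................
..................................................
..............####################................
.............#####################................
..............####################................
..............####################................
..............####################................
...............###################................
...............#################.#................
................##################................
................##################................
................########.#.#######................
.................#################................
..................................................
..................................................
```

Call:
drive_tool(deltas="87 35 -253 0 0.935;87 35 -253 0 0.935;87 35 -253 0 0.935;87 35 -253 0 0.935;87 35 -253 0 0.935;87 35 -253 0 0.935;87 35 -253 0 0.935;87 35 -253 0 0.935;87 35 -253 0 0.935;87 35 -253 0 0.935")

```text
time_s: 20.4
position: [0.6749, -0.1363, 0.1298]
tcp_rot: [[-0.946, 0.324, -0.002], [0.324, 0.946, 0.001], [0.002, 0.0, -1.0]]
force: [0.9, 1.3, -0.1]
opening: 0.996
grasp_force: 0.0
```

```bash
python3 - <<'E'
from h import *
s=bot.read_state();y=s["tcp_rot"][:,1];print(s["position"],np.degrees(np.arctan2(y[1],y[0])),s["joint_positions"].round())
E
```

```text
[ 0.67487369 -0.13628273  0.12975163] 71.11197233979986 [-21.  39.  75.   0.  66. -92.]
```

Call:
drive_tool(deltas="87 1 -1 -40 0;87 1 -1 -80 0;87 1 -1 -110 0;87 1 -1 -125 0;87 1 -1 -132 0;87 1 -1 -135 0;87 1 -1 -135 0;70 1 -1 -135 0;60 1 -1 -135 0;60 1 -1 -135 0;60 1 -1 -135 0;60 1 -1 -135 0")

```text
time_s: 21.6
position: [0.6772, -0.1382, -0.003]
tcp_rot: [[-0.946, 0.324, 0.002], [0.324, 0.946, -0.0], [-0.002, 0.0, -1.0]]
force: [-0.5, 1.3, 4.4]
opening: 0.786
grasp_force: 29.5
```

Call:
drive_tool(deltas="60 0 0 20 0;60 0 0 60 0;60 0 0 110 0;60 -35 254 130 0.637;60 -35 254 130 0.637;60 -35 254 130 0.637;60 -35 254 130 0.637;60 -35 254 130 0.637;60 -35 254 130 0.637;60 -35 254 130 0.637;60 -35 254 130 0.637;60 -35 254 130 0.637")

```text
time_s: 22.8
position: [0.6418, 0.1139, 0.1254]
tcp_rot: [[-0.954, -0.3, -0.001], [-0.3, 0.954, -0.001], [0.001, -0.0, -1.0]]
force: [-0.5, -0.1, -2.1]
opening: 0.785
grasp_force: 29.9
```

```bash
python3 - <<'E'
from h import *
import pickle
s=bot.read_state();y=s["tcp_rot"][:,1];print(s["position"],np.degrees(np.arctan2(y[1],y[0])),s["force"],s["joint_positions"].round(),s["opening"],s["moment"])
m=imaging.camera_model("wrist");a=imaging.capture("wrist");pickle.dump((m,a),open("w10.pkl","wb"))
cv2.imwrite("pics/w10.png",a[:,:,::-1])
E
```

```text
[0.64176626 0.11385468 0.12544202] 107.4779803839585 [-0.52314826 -0.09639339 -2.06650418] [   0.   37.   82.   -0.   62. -107.] 0.7849969614050952 [ 0.09610407 -0.12750937  0.02322734]
```

Call:
drive_tool(deltas="60 0 0 -30 0;60 0 0 -55 0;60 0 0 -70 0;60 0 0 -70 0;60 0 0 -70 0")

```text
time_s: 23.35
position: [0.6421, 0.1151, 0.0561]
tcp_rot: [[-0.953, -0.301, 0.0], [-0.301, 0.953, -0.0], [-0.0, -0.0, -1.0]]
force: [-0.1, 0.3, -2.1]
opening: 0.786
grasp_force: 29.9
```

Call:
drive_tool(deltas="60 0 0 -3 0;60 0 0 -6 0;60 0 0 -8 0;60 0 0 -8 0")

```text
time_s: 23.75
position: [0.6414, 0.1159, 0.048]
tcp_rot: [[-0.953, -0.303, -0.0], [-0.303, 0.953, -0.0], [0.0, -0.0, -1.0]]
force: [-0.1, -0.3, -2.3]
opening: 0.788
grasp_force: 29.9
```

Call:
drive_tool(deltas="60 0 0 -2 0;60 0 0 -3 0;60 0 0 -3 0")

```text
time_s: 24.05
position: [0.6414, 0.1158, 0.0448]
tcp_rot: [[-0.953, -0.302, -0.0], [-0.302, 0.953, -0.0], [0.0, 0.0, -1.0]]
force: [-0.4, -0.4, -2.5]
opening: 0.789
grasp_force: 29.9
```

Call:
drive_tool(deltas="60 0 0 -1 0;60 0 0 -2 0;60 0 0 -2 0")

```text
time_s: 24.35
position: [0.6414, 0.1158, 0.0427]
tcp_rot: [[-0.953, -0.302, -0.0], [-0.302, 0.953, -0.0], [0.0, 0.0, -1.0]]
force: [0.3, -0.1, -2.7]
opening: 0.789
grasp_force: 29.9
```

Call:
drive_tool(deltas="60 0 0 -1 0;60 0 0 -2 0;60 0 0 -2 0")

```text
time_s: 24.65
position: [0.6417, 0.1158, 0.0419]
tcp_rot: [[-0.953, -0.302, 0.0], [-0.302, 0.953, -0.0], [-0.0, -0.0, -1.0]]
force: [-2.2, -0.5, 4.0]
opening: 0.787
grasp_force: 29.5
```

Call:
drive_tool(deltas="60 0 0 0 0;80 0 0 0 0;87 0 0 0 0;87 0 0 0 0;87 0 0 0 0;87 0 0 20 0;87 0 0 50 0;87 0 0 90 0;87 0 0 100 0;87 0 0 100 0;87 0 0 100 0")

```text
time_s: 25.75
position: [0.6406, 0.1158, 0.1398]
tcp_rot: [[-0.953, -0.302, -0.002], [-0.302, 0.953, -0.0], [0.002, 0.001, -1.0]]
force: [0.1, 0.7, -0.1]
opening: 0.998
grasp_force: 0.0
```

```bash
python3 - <<'E'
from h import *
import pickle
s=bot.read_state();y=s["tcp_rot"][:,1];print(s["position"],s["force"])
m=imaging.camera_model("wrist");a=imaging.capture("wrist");pickle.dump((m,a),open("w11.pkl","wb"))
# project expected upper tote rim (z=.095) & lower rim; sample edges
hsv=cv2.cvtColor(a,cv2.COLOR_RGB2HSV)
mk=(cv2.inRange(hsv,(15,60,110),(35,200,255)))
c=np.array([641,116])/1000;u=np.array([np.cos(np.radians(17.6)),np.sin(np.radians(17.6))]);v=np.array([-u[1],u[0]])
print([np.round(proj("wrist",(*(c+su*.089*u+sv*.035*v),.095))) for su,sv in((1,1),(1,-1),(-1,-1),(-1,1))])
g=cv2.cvtColor(a,cv2.COLOR_RGB2GRAY)
x=[np.array(proj("wrist",(*(c+t*u),.095))) for t in np.arange(-.11,.111,.004)]
print('along',[(int(1000*t),int(g[int(q[1]),int(q[0])]),int(hsv[int(q[1]),int(q[0]),1])) for t,q in zip(np.arange(-.11,.111,.004),x) if 0<=q[0]<512 and 0<=q[1]<384])
x=[np.array(proj("wrist",(*(c+.05*u+t*v),.095))) for t in np.arange(-.06,.061,.003)]
print('across',[(int(1000*t),int(g[int(q[1]),int(q[0])]),int(hsv[int(q[1]),int(q[0]),1])) for t,q in zip(np.arange(-.06,.061,.003),x) if 0<=q[0]<512 and 0<=q[1]<384])
E
```

```text
[0.64060042 0.11577214 0.13984188] [ 0.13848078  0.71739882 -0.13104112]
[array([292., 287.]), array([221., 287.]), array([212.,  95.]), array([301.,  95.])]
along [(-110, 196, 62), (-106, 212, 56), (-102, 196, 101), (-97, 170, 23), (-93, 169, 23), (-89, 169, 23), (-85, 168, 22), (-81, 167, 21), (-77, 167, 21), (-73, 180, 18), (-69, 166, 20), (-65, 165, 20), (-61, 169, 19), (-57, 185, 16), (-53, 184, 16), (-49, 183, 18), (-45, 137, 22), (-41, 108, 21), (-37, 107, 21), (-33, 104, 21), (-29, 98, 79), (-25, 135, 98), (-21, 105, 88), (-17, 105, 88), (-13, 109, 78), (-9, 109, 79), (-5, 108, 82), (-1, 97, 96), (2, 106, 88), (6, 113, 81), (10, 100, 95), (14, 93, 65), (18, 144, 21), (22, 148, 22), (26, 147, 20), (30, 147, 22), (34, 146, 20), (38, 146, 20), (42, 83, 37), (46, 73, 48), (50, 72, 48), (54, 125, 26), (58, 151, 23), (62, 166, 21), (66, 165, 20), (70, 69, 67), (74, 76, 59), (78, 81, 55), (82, 85, 53), (86, 74, 73), (90, 72, 76), (94, 72, 79), (98, 145, 32), (102, 186, 93), (106, 195, 98), (110, 192, 103)]
across [(-60, 169, 73), (-56, 169, 75), (-53, 184, 74), (-50, 190, 78), (-47, 185, 90), (-44, 191, 84), (-41, 188, 87), (-38, 186, 87), (-35, 197, 95), (-32, 141, 24), (-29, 101, 38), (-26, 101, 38), (-23, 76, 54), (-20, 76, 54), (-17, 75, 55), (-14, 74, 55), (-11, 73, 54), (-8, 73, 50), (-5, 73, 50), (-2, 73, 48), (0, 72, 48), (3, 72, 48), (6, 73, 48), (9, 73, 51), (12, 73, 48), (15, 73, 50), (18, 74, 53), (21, 75, 52), (24, 75, 55), (27, 76, 55), (30, 76, 55), (33, 145, 24), (36, 196, 95), (39, 208, 62), (42, 210, 60), (45, 207, 61), (48, 205, 61), (51, 204, 61), (54, 205, 60), (57, 202, 62), (60, 197, 63)]
```

Call:
drive_tool(deltas="87 -88 -8 0 0;87 -88 -8 0 0;87 -88 -8 0 0;87 -88 -8 0 0")

```text
time_s: 26.2
position: [0.552, 0.1078, 0.1396]
tcp_rot: [[-0.953, -0.302, -0.003], [-0.302, 0.953, 0.0], [0.003, 0.001, -1.0]]
force: [-0.5, 0.3, 0.3]
opening: 1.0
grasp_force: 0.0
```

```bash
cat >> h.py <<'E'
def circ(p,r,z,win=60,tag="c"):
    m=imaging.camera_model("wrist");a=imaging.capture("wrist"); cv2.imwrite(f"pics/{tag}.png",a[:,:,::-1])
    c=np.array(proj("wrist",(*p,z),m)); T=m["T"]; d=np.linalg.norm(np.array([*p,z])-T[:3,3]); rp=r/d*m["fx"]
    print("expect",c.round(),"r",rp.round(1),"cam",T[:3,3].round(3))
    x0,y0=max(0,int(c[0])-win),max(0,int(c[1])-win)
    g=cv2.cvtColor(a,cv2.COLOR_RGB2GRAY)[y0:int(c[1])+win,x0:int(c[0])+win]
    k=4;g=cv2.GaussianBlur(cv2.resize(g,None,fx=k,fy=k,interpolation=cv2.INTER_CUBIC),(0,0),3)
    h=cv2.HoughCircles(g,cv2.HOUGH_GRADIENT,2,10,param1=80,param2=20,minRadius=int(rp*k*.88),maxRadius=int(rp*k*1.12))
    for u,v,rr in (h[0][:4] if h is not None else []):
        uv=((u+.5)/k-.5+x0,(v+.5)/k-.5+y0); print(np.round(uv,1),"r",round(rr/k,1),(atz("wrist",*uv,z,m)*1000).round(1))
E
python3 -c "
from h import *
print(bot.read_state()['position'])
circ((.466,.081),.02,.06,tag='short')"
```

```text
[0.55202047 0.10779052 0.13955913]
expect [257.  92.] r 21.8 cam [0.472 0.082 0.332]
[257.9  93.4] r 21.7 [466.7  81.8  60. ]
[260.4  94.9] r 19.3 [467.3  84.4  60. ]
```

Call:
drive_tool(deltas="87 -85 -26 0 0;87 -85 -26 0 0;87 -85 -26 0 0;87 -85 -26 -50 0;87 -85 -26 -95 0;87 -85 -26 -130 0;87 -85 -26 -150 0;87 -85 -26 -156 0;87 -85 -26 -156 0;60 -85 -26 -156 0;35 -85 -26 -156 0;35 -85 -26 -156 0")

```text
time_s: 27.45
position: [0.4696, 0.0818, -0.014]
tcp_rot: [[-0.953, -0.302, 0.003], [-0.302, 0.953, -0.0], [-0.002, -0.001, -1.0]]
force: [-0.1, 0.6, 0.1]
opening: 0.814
grasp_force: 0.0
```

Call:
drive_tool(deltas="35 0 0 0 0;35 0 0 0 0;35 0 0 0 0;35 0 0 0 0")

```text
time_s: 27.85
position: [0.4685, 0.0819, -0.0149]
tcp_rot: [[-0.953, -0.302, 0.0], [-0.302, 0.953, 0.0], [-0.0, 0.0, -1.0]]
force: [-0.5, 1.4, 1.1]
opening: 0.477
grasp_force: 29.8
```

Call:
drive_tool(deltas="35 0 0 50 0;35 0 0 100 0;35 131 318 135 0;35 131 318 135 0;35 131 318 135 0;35 131 318 135 0;35 131 318 135 0;35 131 318 135 0;35 131 318 135 0;35 131 318 135 0;35 131 318 135 0;35 131 318 135 0")

```text
time_s: 29.05
position: [0.5981, 0.3983, 0.1186]
tcp_rot: [[-0.953, -0.302, -0.003], [-0.302, 0.953, -0.002], [0.004, -0.001, -1.0]]
force: [0.0, -0.8, -1.8]
opening: 0.476
grasp_force: 29.7
```

```bash
python3 -c "
from h import *
print(bot.read_state()['position'])
circ((.573,.398),.046,.012,win=75,tag='standL')
circ((.573,.398),.035,.010,win=75,tag='standL2')
circ((.402,.256),.028,.09,win=75,tag='tall1')
"
```

```text
[0.59805443 0.39834762 0.11861839]
expect [264. 158.] r 44.8 cam [0.518 0.373 0.311]
[262.9 155.4] r 41.8 [570.7 396.2  12. ]
[259.9 155.4] r 39.6 [571.7 393.3  12. ]
[259.9 152.4] r 40.0 [568.7 392.3  12. ]
[256.4 142.9] r 49.7 [560.4 385.9  12. ]
expect [264. 157.] r 33.8 cam [0.518 0.373 0.312]
[265.9 155.4] r 31.6 [570.5 399.1  10. ]
[260.4 151.9] r 37.4 [568.8 392.6  10. ]
[263.4 154.9] r 33.7 [570.8 396.5  10. ]
[258.4 150.4] r 35.2 [567.9 390.1  10. ]
expect [162. -67.] r 30.1 cam [0.519 0.373 0.312]
```

Call:
drive_tool(deltas="35 -28 -3 0 0;35 -28 -3 -40 0;35 -28 -3 -80 0;35 -28 -3 -105 0;35 -28 -3 -118 0;35 -28 -3 -122 0;35 -28 -3 -122 0")

```text
time_s: 29.9
position: [0.5722, 0.3966, -0.0016]
tcp_rot: [[-0.953, -0.302, 0.001], [-0.302, 0.953, 0.0], [-0.001, 0.0, -1.0]]
force: [-0.5, -0.4, -1.6]
opening: 0.475
grasp_force: 29.7
```

Call:
drive_tool(deltas="35 0 0 -1 0;35 0 0 -3 0;35 0 0 -3 0")

```text
time_s: 30.2
position: [0.5721, 0.3971, -0.0041]
tcp_rot: [[-0.953, -0.302, 0.001], [-0.302, 0.953, 0.001], [-0.002, 0.0, -1.0]]
force: [-0.0, 0.2, -1.3]
opening: 0.48
grasp_force: 29.7
```

Call:
drive_tool(deltas="35 0 0 -1 0;35 0 0 -2 0;35 0 0 -2 0")

```text
time_s: 30.5
position: [0.5717, 0.3969, -0.0067]
tcp_rot: [[-0.953, -0.302, 0.0], [-0.302, 0.953, 0.0], [-0.0, 0.0, -1.0]]
force: [-0.6, -0.5, 0.6]
opening: 0.477
grasp_force: 29.8
```

Call:
drive_tool(deltas="35 0 0 -1 0;35 0 0 -1 0")

```text
time_s: 30.7
position: [0.5717, 0.397, -0.0068]
tcp_rot: [[-0.953, -0.303, 0.0], [-0.303, 0.953, 0.0], [-0.0, -0.0, -1.0]]
force: [-1.9, -0.6, 4.0]
opening: 0.48
grasp_force: 29.9
```

Call:
drive_tool(deltas="60 0 0 0 0;65 0 0 0 0;65 0 0 0 0;65 0 0 40 0;65 0 0 90 0;87 0 0 140 0;87 -75 -112 140 0;87 -75 -112 140 0;87 -75 -112 140 0;87 -75 -112 140 0;87 -75 -112 140 0;87 -75 -112 140 0")

```text
time_s: 31.9
position: [0.4982, 0.2857, 0.1322]
tcp_rot: [[-0.953, -0.303, 0.002], [-0.303, 0.953, 0.001], [-0.002, 0.0, -1.0]]
force: [-0.2, 0.1, -0.4]
opening: 0.998
grasp_force: 0.0
```

```bash
python3 -c "
from h import *
print(bot.read_state()['position'])
circ((.402,.256),.028,.09,win=75,tag='tall')
circ((.572,.397),.02,.068,win=50,tag='shortplaced')
"
```

```text
[0.49816028 0.28571433 0.13221343]
expect [258.  78.] r 35.4 cam [0.417 0.26  0.324]
[261.9  78.9] r 37.6 [402.  259.3  90. ]
[264.4  75.4] r 33.5 [398.7 260.3  90. ]
[259.4  78.4] r 39.2 [402.2 257.3  90. ]
[261.9  74.4] r 37.6 [398.6 258.2  90. ]
expect [334. 284.] r 18.1 cam [0.417 0.26  0.324]
[311.9 252.4] r 19.1 [541.2 357.6  68. ]
[309.4 259.4] r 19.7 [549.5 358.2  68. ]
[306.4 261.4] r 16.8 [552.6 356.2  68. ]
[311.9 261.9] r 19.2 [551.6 361.9  68. ]
```

Call:
drive_tool(deltas="87 -95 -27 0 -0.83;87 -95 -27 0 -0.83;87 -95 -27 0 -0.83;87 -95 -27 0 -0.83;87 -95 -27 0 -0.83;87 -95 -27 0 -0.83;87 -95 -27 0 -0.83;87 -95 -27 -40 -0.83;87 -95 -27 -80 -0.83;87 -95 -27 -115 -0.83;87 -95 -27 -125 -0.83;87 -95 -27 -125 -0.83")

```text
time_s: 33.2
position: [0.401, 0.2577, 0.0057]
tcp_rot: [[-0.867, 0.498, -0.003], [0.498, 0.867, -0.001], [0.002, -0.002, -1.0]]
force: [-0.1, 0.4, -0.5]
opening: 1.002
grasp_force: 0.0
```

Call:
drive_tool(deltas="60 0 0 0 0;50 0 0 0 0;50 0 0 0 0;50 0 0 0 0;50 0 0 0 0;50 0 0 0 0")

```text
time_s: 33.8
position: [0.4021, 0.258, 0.0078]
tcp_rot: [[-0.866, 0.499, 0.001], [0.499, 0.866, 0.001], [-0.001, 0.001, -1.0]]
force: [-0.4, -0.5, 6.8]
opening: 0.667
grasp_force: 30.0
```

Call:
drive_tool(deltas="50 0 0 50 0;50 0 0 100 0;50 60 -200 130 0;50 60 -200 130 0;50 60 -200 130 0;50 60 -200 130 0;50 60 -200 130 0;50 200 -660 130 0;50 200 -660 130 0;50 200 -660 130 0;50 200 -660 130 0;50 200 -660 130 0")

```text
time_s: 35.0
position: [0.5341, -0.1822, 0.1366]
tcp_rot: [[-0.866, 0.499, -0.001], [0.499, 0.866, 0.001], [0.002, 0.001, -1.0]]
force: [0.6, 0.6, -0.8]
opening: 0.673
grasp_force: 30.0
```

```bash
python3 -c "
from h import *
s=bot.read_state();print(s['position'],s['opening'],s['joint_positions'].round())
"
```

```text
[ 0.53411285 -0.18220325  0.13655422] 0.6728299055506517 [-30.  30.  94.   0.  56. -90.]
```

Call:
drive_tool(deltas="50 70 -235 0 0;50 70 -235 0 0;50 70 -235 0 0;50 70 -235 0 0;50 70 -235 0 0;50 70 -235 0 0;50 70 -235 0 0;50 70 -235 0 0")

```text
time_s: 35.8
position: [0.6037, -0.414, 0.136]
tcp_rot: [[-0.867, 0.499, -0.002], [0.498, 0.867, 0.003], [0.003, 0.001, -1.0]]
force: [0.8, -0.4, -0.2]
opening: 0.666
grasp_force: 30.0
```

```bash
python3 -c "
from h import *
s=bot.read_state();print(s['position'],s['opening'],s['joint_positions'].round())
circ((.571,-.388),.046,.012,win=75,tag='standR')
circ((.571,-.388),.035,.010,win=75,tag='standR2')
"
```

```text
[ 0.60368363 -0.41396821  0.13595967] 0.6655209908232225 [ -43.   42.   68.    0.   70. -103.]
expect [262. 139.] r 42.8 cam [ 0.531 -0.372  0.329]
[274.4 142.9] r 43.4 [ 581.3 -379.    12. ]
[279.9 140.4] r 43.0 [ 581.9 -372.5   12. ]
[284.9 137.9] r 42.4 [ 582.1 -366.5   12. ]
[260.4 140.4] r 38.2 [ 571.6 -390.7   12. ]
expect [262. 138.] r 32.3 cam [ 0.531 -0.372  0.329]
[260.9 212.4] r 35.7 [ 644.8 -431.5   10. ]
[262.4 209.9] r 33.0 [ 643.  -428.4   10. ]
[259.9 209.4] r 33.5 [ 641.  -430.6   10. ]
[258.4 207.4] r 31.8 [ 638.  -430.9   10. ]
```

```bash
python3 - <<'E'
from h import *
t=np.load("top.npy")
def seg(im,c,w,ref):
    hsv=cv2.cvtColor(im,cv2.COLOR_RGB2HSV).astype(int)
    x0,y0=int(c[0])-w,int(c[1])-w
    s=hsv[y0:y0+2*w,x0:x0+2*w]
    ref=np.median(hsv[int(c[1])-ref:int(c[1])+ref,int(c[0])-ref:int(c[0])+ref].reshape(-1,3),0)
    bg=np.median(np.vstack([s[:3].reshape(-1,3),s[-3:].reshape(-1,3)]),0); print(ref,bg)
    k=(s[...,1]>(ref[1]+bg[1])/2).astype(np.uint8)
    k=cv2.morphologyEx(k,cv2.MORPH_OPEN,np.ones((3,3)))
    n,l,st,cc=cv2.connectedComponentsWithStats(k); i=1+np.argmax(st[1:,4])
    print(st[i],cc[i]+[x0,y0]); 
    pts=cv2.findContours((l==i).astype(np.uint8),0,1)[0][0]
    (x,y),r=cv2.minEnclosingCircle(pts); print('circ',x+x0,y+y0,r, 'ell',cv2.fitEllipse(pts))
    return (st[i][0]+(st[i][2]-1)/2+x0,st[i][1]+(st[i][3]-1)/2+y0),k
for c in((133,173.5),(380,174)):
    uv,k=seg(t,c,20,6); print((atz("top",*uv,.010)*1000).round(1))
a=cv2.imread("pics/standR.png")[:,:,::-1].copy()
uv,k=seg(a,(262,130),70,10); print(uv)
for r in k[::5,::3]: print(''.join('#' if v else '.' for v in r))
E
```

```text
[ 18. 113. 217.] [ 17.5  70.  180. ]
[  5   7  30  28 661] [132.59455371 173.50529501]
circ 132.51265907287598 173.0949363708496 14.80066204071045 ell ((19.569398880004883, 20.50013542175293), (27.234865188598633, 29.07500648498535), 72.2017822265625)
[568.1 397.   10. ]
[ 18. 115. 213.] [ 17.  75. 162.]
[  5   7  29  27 635] [379.39212598 173.8992126 ]
circ 379.5 173.5 14.57748031616211 ell ((19.391565322875977, 19.908021926879883), (26.706045150756836, 28.40155601501465), 97.02322387695312)
[ 566.2 -387.5   10. ]
[ 17. 110. 212.] [ 16.  72. 101.]
[  27   24   85   99 5786] [260.695299   137.25423436]
circ 260.3557434082031 132.8031768798828 49.95057678222656 ell ((68.89669799804688, 76.73082733154297), (81.99395751953125, 90.5250015258789), 13.780991554260254)
(np.float64(261.0), np.float64(133.0))
...............................................
...............................................
...............................................
...............................................
...............................................
.........................##....................

[... 355 characters left out ...]
##################..........
..........###########################..........
.........#####################.######..........
.........#############################.........
.........############################..........
..........###########################..........
..........##########################...........
...........########################............
............######################.............
..............###################..............
................##############.................
..................#..#####.....................
...............................................
...............................................
...............................................
```

Call:
drive_tool(deltas="50 -33 25 0 0;50 -33 25 -40 0;50 -33 25 -80 0;50 -33 25 -105 0;50 -33 25 -114 0;50 -33 25 -117 0;50 -33 25 -117 0")

```text
time_s: 36.6
position: [0.5722, -0.3915, 0.021]
tcp_rot: [[-0.867, 0.499, 0.001], [0.499, 0.867, -0.001], [-0.002, -0.0, -1.0]]
force: [0.2, -0.9, -1.0]
opening: 0.668
grasp_force: 30.0
```

Call:
drive_tool(deltas="50 0 0 -1 0;50 0 0 -2 0;50 0 0 -2 0")

```text
time_s: 36.9
position: [0.5718, -0.3918, 0.019]
tcp_rot: [[-0.866, 0.499, 0.001], [0.499, 0.866, -0.001], [-0.002, -0.0, -1.0]]
force: [-0.1, -0.6, -1.2]
opening: 0.668
grasp_force: 30.0
```

Call:
drive_tool(deltas="50 -1 3 0 0;50 -1 3 -1 0;50 -1 3 -2 0;50 -1 3 -2 0")

```text
time_s: 37.3
position: [0.5703, -0.3883, 0.0159]
tcp_rot: [[-0.866, 0.499, -0.0], [0.499, 0.866, 0.0], [0.0, 0.0, -1.0]]
force: [-0.1, -0.0, -0.3]
opening: 0.671
grasp_force: 30.0
```

Call:
drive_tool(deltas="50 0 0 -1 0;50 0 0 -2 0;50 0 0 -2 0")

```text
time_s: 37.6
position: [0.5703, -0.3883, 0.0159]
tcp_rot: [[-0.866, 0.499, -0.0], [0.499, 0.866, 0.0], [0.0, -0.0, -1.0]]
force: [-3.0, 2.1, 8.2]
opening: 0.668
grasp_force: 30.0
```

Call:
drive_tool(deltas="75 0 0 0 0;80 0 0 0 0;80 0 0 0 0;80 0 0 30 0;80 0 0 80 0;80 0 0 130 0;80 -200 -160 150 0;80 -200 -160 150 0;80 -200 -160 150 0;80 -200 -160 150 0;80 -200 -160 150 0;80 -200 -160 150 0")

```text
time_s: 38.8
position: [0.3656, -0.5531, 0.1643]
tcp_rot: [[-0.863, 0.505, -0.001], [0.505, 0.863, -0.003], [-0.001, -0.003, -1.0]]
force: [0.2, 0.1, 0.5]
opening: 0.922
grasp_force: 0.0
```

```bash
python3 - <<'E'
from h import *
s=bot.read_state();print(s['position'],s['grasp_force'],s['force'])
t=imaging.capture("top");g=cv2.cvtColor(t,cv2.COLOR_RGB2GRAY)
cv2.imwrite("pics/final_top.png",t[:,:,::-1])
for n,p,z,zb in(("short",(.571,.397),.068,.008),("tall",(.570,-.388),.098,.008)):
    c=proj("top",(*p,z)); b=proj("top",(*p,zb)); print(n,"lid expected",np.round(c,1),"base",np.round(b,1))
    x,y=int(c[0])-16,int(c[1])-16; sub=g[y:y+32,x:x+32]
    k=(sub<100).astype(np.uint8); nn,l,st,cc=cv2.connectedComponentsWithStats(k)
    for i in range(1,nn):
        if st[i,4]>40: print(st[i],cc[i]+[x,y],(atz("top",*(cc[i]+[x,y]),z)*1000).round())
    for r in sub[::2]: print(' '.join('%3d'%v for v in r[::2]))
E
```

```text
[ 0.36558729 -0.55314937  0.16427606] 0.0 [0.15588964 0.08483142 0.48350846]
short lid expected [127.  168.4] base [132.7 172.8]
[17 15 14 11 71] [135.15492958 172.84507042] [557. 371.  68.]
199 199 199 198 197 197 199 198 196 191 191 180 175 175 176 171
152 158 157 153 152 152 153 151 143 138 135 130 130 127 125 124
179 181 179 179 181 181 181 180 177 172 171 168 165 164 159 155
196 195 194 194 194 192 194 194 191 194 193 189 188 181 180 175
198 198 201 200 198 199 199 198 192 196 190 184 181 177 169 174
193 194 196 193 197 197 197 197 197 196 177 164 165 178 182 178
180 185 187 190 195 194 192 183 149 132 133 168 179 175 180 185
171 175 184 190 190 190 177 134 125 128 128 113 128 155 150 140
173 174 179 189 187 189 151 127 129 130 126 125  81  83 103 106
180 179 178 182 184 188 136 125 125 126 122 124  81  72  90 103
178 179 177 177 184 188 120 122 120 124 120 115  64  76  95  98
181 176 175 172 180 179 154 132 116 115 112  70  46  90  94  99
187 182 177 173 175 188 170 184 111  77  58  58  94 103  94 103
181 180 183 179 183 192 172 194 189 150 123 134 113  98 109 147
179 179 181 1
[... 559 characters left out ...]
 192 193 193 182 165 131 125 116 133 160 187 192 196 189 189
179 197 195 185 135 123 117 114 116 122 119 131 180 186 184 183
193 185 156 105 100 123 121 122 119 121 117 119 148 188 194 186
184 160  97  54 118 130 125 125 125 119 117 116 109 168 175 176
157 103  71  60 127 132 124 125 122 119 115 111 114 161 182 184
130  86  65  47 115 132 124 123 120 115 111 115 111 171 189 189
 96  86  67  39  92 128 127 122 118 115 113 123 114 178 181 186
 83  75  68  58  50 101 124 122 117 118 124 116 116 184 193 195
 81  63  63  71  50  49  86 103 113 107  96 101 153 191 195 194
119  62  61  67  68  61  44  44  55  66  93 128 185 197 196 195
176 103  65  62  62  65  63  63  68  98 149 177 182 195 200 199
```

```bash
python3 -c "
from rig import bot
print(bot.hand_in())"
```

```text
the job is handed in; nothing more can be done
None
```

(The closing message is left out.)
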